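# Push the carton of clay cats home in the packing bay

## Task

Push the open carton of clay cats along the roller track into the bay under the wire shelf until it is fully home, up against the end stop with the hinged dog standing up again behind it. Push slowly and gently, keep the carton on the rollers and the cats standing in it, and leave the other things where they are.

Things in the scene. Friction and masses are not known exactly. Their poses are not given: they have to be found in the camera images.
- track: Roller track fixed on the table: aluminium frame 190 wide, 640 long, 15 free-turning steel rollers (30 diameter, 40 pitch, axes across). Origin on the table on the lane's centre line; x across the lane, z up. The carton must travel towards the track's -y. Roller tops 70 above the table. Side channels: inner faces x = +-85, tops 22 above the rollers, y = +340 to -300.
- carton: Open cardboard carton, 130 across the lane (its x), 170 along it (its y), 60 high, walls and floor 5 thick, a cross of dividers 50 high inside; a clay cat stands in three of its four cells. Origin at the centre of its underside. 0.4 to 0.7 kg with the cats. Rolls with about 1 N of push, up to 5 N over the dog; coasts a little when let go.
- cat0: White clay cat, 43 diameter, 80 high, standing in the carton; origin at the centre of its base, z up.
- cat1: White clay cat as cat0, standing in another cell of the carton.
- cat2: White clay cat as cat0, standing in another cell of the carton.
- dog (a joint): Anti-runback dog: dark steel ramp plate 26 wide on the lane's centre line just before the bay, hinged 34 upstream of its tip, sprung up with about 1 N. 0 = standing up, tip 13 above the rollers; about 0.4 rad = pressed flush by a carton passing over it. It springs up by itself once the carton's rear face has passed its tip.
- dog_tip (a point): Top of the dog's free, downstream end; at track y = -95 when it stands up. A carton touching the end stop has its rear face 6 beyond it.
- home (a point): Where the carton's origin lies when it touches the end stop; on the rollers, axes as the track's. Bay: black guides at x = +-70, 28 above the rollers, from track y = -101, flared lead-ins from y = -31; stiff end stop with rubber pads across the lane, 85 beyond this point (track y = -271), 35 above the rollers.
- mouth (a point): Middle of the front edge, at the underside, of the stiff wire shelf over the bay: 240 wide, 8 thick, track y = -85 to -310, underside 118 above the rollers, a 44 high wire guard on this edge; posts at x = +-113; pots at its back rise 60 over it. An upright tool strikes this edge before the carton is home; one leaning 45 degrees, fingers down and along the travel, reaches in.
- pot: Small glass jar with white lid, 56 diameter, 62 high; leave alone. Origin under its centre.
- cup: White cup, 72 diameter, 80 high; leave alone. Origin under its centre.
- sparecat: Another white clay cat as cat0, standing on the table beside the track; leave alone.
Things that resemble listed ones, but are neither listed nor needed, are in the scene too. Leave any orange look-alike of the cat1 alone. Leave any orange look-alike of the cat2 alone.

How it is judged:
By the outcome, as a careful person would: the job done as asked, in the order asked, and still so for the second after the job is handed in, with the robot touching nothing.
It also fails if it takes over 59 s, if anything falls off the work surface, if the arm or the gripper's body presses on something with over 40 N, if the wrist force passes 120 N, or if a joint passes its speed limit or range.

## Robot

A 6-joint arm with a two-finger parallel gripper is mounted at the origin on the work surface. World frame = base frame: x ahead of the robot, y to its left, z up, the work surface at z = 0. Lengths are in m, angles in rad, forces in N, time in s.
With the tool pointing down it reaches from about 0.375 to 0.9 m from the base axis. Payload 3.1 kg.
Tool frame: the origin (TCP) lies midway between the tips of the shut fingers; the grasp point (between the pads) lies 19 mm behind it; z points along the fingers, y is the line along which they close (so a half turn about z gives the same grasp; the last joint's range is limited). The gripper opens to 87 mm and grips with 3 to 60 N. Pads are 19 mm wide; open, the fingers measure 117 mm over their backs; the gripper's body (75 mm by 190 mm) begins 51 mm behind the grasp point.
Start: joints at [1.161, 0.527, 1.433, -0, 1.181, -0.178], TCP at [0.144, 0.608, 0.223] pointing down, gripper open.
Joint ranges: [-3.08, 3.08], [-0.75, 2.2], [0.22, 2.44], [-1.43, 4.57], [0, 2.65], [-2.85, 2.85]. Speed limits (rad/s): [2.79, 2.79, 3.14, 3.14, 3.14, 3.14].

## Interface

Orientations are given as a unit quaternion [x, y, z, w].
In Python, from rig import robot gives the robot as it stands. The module is installed in compiled form; this text tells all that it offers.
- The arm moves only by the tool play_rows, never from a script. Its arguments are lists of equal length, an entry for each row: "gripper": the closure, from -1 (fully open) to 1 (shut); "delta_pos": the shift along the tool's x, y, z in cm, a list of three; "turn": the turn, a rotation vector about the tool's x, y, z in rad, a list of three. A call has 1 to 12 rows; each row is the pose to reach, as a shift and turn from the pose commanded when the call began, along the tool's axes at that moment; what a row does not reach only later rows make up. A row lasts 1/8 s, in which the tool goes at most 62.5 mm and 10.7 degrees, less where a joint would pass 70% of its speed; a pose out of reach is approached as far as the arm can. A call with a gripper value outside its range is refused whole. The fingers move at their own pace and stop on an object; "squeeze" is the grip in N (left out, the last holds). Time passes only in rows, so rows that repeat a pose let the fingers close. It gives the time, the measured TCP pose, the force, the opening and the grip force at its end, in the units of the state.
- robot.get_obs(): the state, without advancing time (a new reading comes with each control period).
- robot.camera(name): name is "side" or "top"; returns a dict with "color" (400x640x3 uint8, red, green, blue), "vfov" (degrees; the focal length in pixels is half the picture's height over the tangent of half this angle, whatever the lens; pixels are square), "cx", "cy" (the principal point, pixels), "R" (3x3) and "t" (3): a world point X has camera coordinates R X + t. Camera axes: x right, y down, z forward; pixel columns grow to the right and rows downward; lengths in m; the calibration is good to about 2 mm. A picture is of the moment at which its call begins. There is no depth.
- robot.hand_in(): hands the job in; it is judged then, once.
The state is a dict: "time": time; "q": joint angles; "joint_velocities": joint speeds; "joint_torque": joint torques, N m; "position": TCP position; "tool_rot": TCP orientation; "ft_force": force on the tool from outside, world axes, zero at the start; "moment": the same for the moment, N m; "grip_width": finger opening in m; "grip_force": force on a finger pad.
Only numpy, scipy, OpenCV 4.12 (cv2) and the standard library are available. Lean on these libraries where they do the work, as an engineer would, in place of code of your own. Each camera call takes 0.05 s, during which the arm holds its last target. There are 200 camera calls.

## Working session

There is one attempt and no reset: what is moved stays moved. The work goes in short steps, Python scripts to look and compute and a tool call to move; the robot and the scene stay as the last step left them, time stands still between calls to the robot, and variables do not carry over. Pictures are saved under pics/ and viewed, at most 10 in all, crops included, and the job is handed in when it is done.

Besides the shell and the picture viewer there is one more tool, called after "Request:" by a JSON object that holds its "op" and its "data", one argument or row to a line. play_rows: Moves the arm, as the interface text tells. Its arguments: {"type":"object","properties":{"gripper":{"type":"array","items":{"type":"number"}},"delta_pos":{"type":"array","items":{"type":"array","items":{"type":"number"}}},"turn":{"type":"array","items":{"type":"array","items":{"type":"number"}}},"squeeze":{"type":"number"}},"required":["gripper","delta_pos","turn"]}

```bash
mkdir -p pics; python3 - <<'E'
from rig import robot
import cv2,json
for n in("top","side"):
    c=robot.camera(n); cv2.imwrite(f"pics/{n}0.png",c["color"][:,:,::-1]); print(n,c["vfov"],c["cx"],c["cy"],c["R"],c["t"])
print(robot.get_obs())
E
```

```text
top 51.947240469006026 316.3395963916618 202.54796312552378 [[ 0.01363321 -0.99990519 -0.00193478]
 [-0.99264072 -0.01330127 -0.1203639 ]
 [ 0.12032676  0.00356149 -0.99272795]] [-0.02942373  0.57756064  0.87069904]
side 49.619677855795686 318.437287788913 195.06394821048062 [[ 0.23401289 -0.97211113  0.01542433]
 [-0.72561925 -0.18519084 -0.66270736]
 [ 0.64708165  0.14388987 -0.7487196 ]] [-0.18296733  0.48538494  0.69968729]
{'time': 0.1, 'q': array([ 1.16049882e+00,  5.28387083e-01,  1.43372805e+00, -3.05144634e-05,
        1.18139774e+00, -1.78469315e-01]), 'joint_velocities': array([ 0.00186265, -0.00208742, -0.00676406,  0.00017267,  0.00171581,
       -0.00058595]), 'joint_torque': array([-1.05602192e-04, -4.40987742e+01, -1.77149767e+01,  6.34575030e-02,
        5.34261914e-02, -6.09836593e-05]), 'position': array([0.1433018 , 0.60769688, 0.22167562]), 'tool_rot': array([ 1.15648877e-01,  9.93289693e-01, -9.22905003e-04, -2.65074446e-04]), 'ft_force': array([-0.22218937,  0.82459446, -0.26762505]), 'moment': array([0.02752109, 0.01529343, 0.01963041]), 'grip_force': 0.0, 'grip_width': 0.08723856141915441}
```

View pics/top0.png

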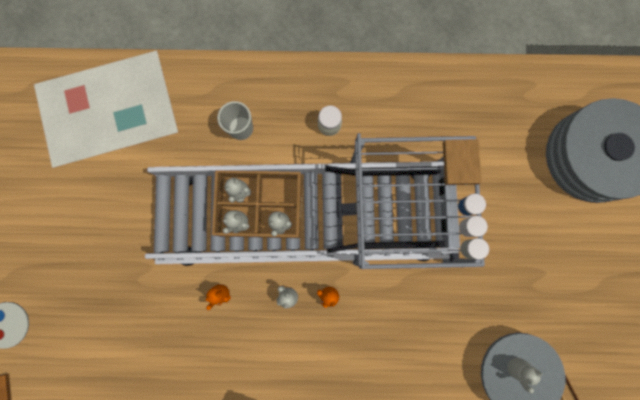

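View pics/side0.png

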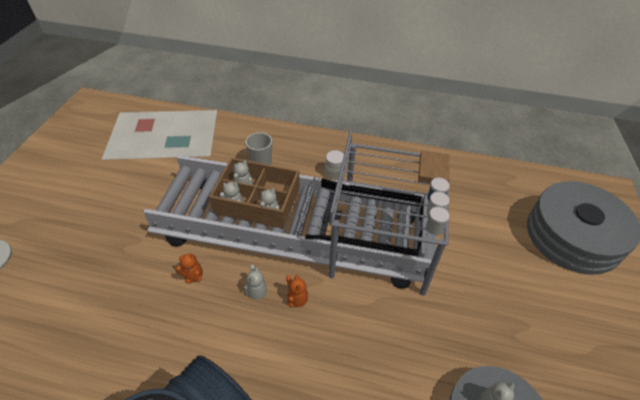

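The travel direction is to the right in the top image (world -y). The carton spans px (213–300, 172–237), with three white cats in it at (236,188), (234,221) and (279,221). The other candidates are white (287,297), the spare cat beside the track, and orange (218,294) and (329,296), the look-alikes. All three stay untouched. I'll confirm in one enlarged crop.

```bash
cat > h.py <<'E'
import numpy as np
def ray(c,u,v,z):
    f=200/np.tan(np.radians(c["vfov"]/2)); d=np.array([(u-c["cx"])/f,(v-c["cy"])/f,1])
    R,t=np.array(c["R"]),np.array(c["t"]); o=-R.T@t; w=R.T@d
    return o+w*(z-o[2])/w[2]
def proj(c,X):
    f=200/np.tan(np.radians(c["vfov"]/2)); p=np.array(c["R"])@X+np.array(c["t"]); return p[:2]/p[2]*f+[c["cx"],c["cy"]]
E
python3 - <<'E'
import cv2
i=cv2.imread("pics/top0.png")[130:310,140:500]
i=cv2.resize(i,None,fx=2.2,fy=2.2,interpolation=cv2.INTER_CUBIC)
for k in range(0,360,20): cv2.putText(i,str(140+k),(int(k*2.2),10),0,.3,(0,0,255)); cv2.line(i,(int(k*2.2),12),(int(k*2.2),18),(0,0,255))
for k in range(0,180,20): cv2.putText(i,str(130+k),(0,int(k*2.2)),0,.35,(0,0,255))
cv2.imwrite("pics/crop0.png",i)
E
```

```text
(no output)
```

View pics/crop0.png

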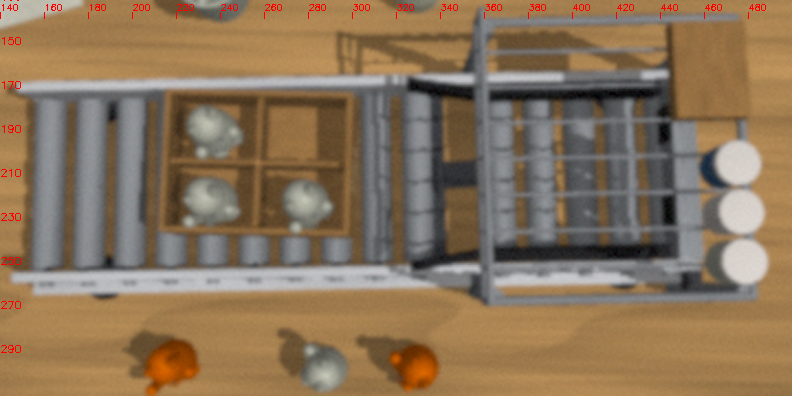

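```bash
python3 - <<'E'
from rig import robot
from h import *
c=robot.camera("top")
P=lambda u,v,z: ray(c,140+u/2.2,130+v/2.2,z).round(4)[:2]
for n,u,v,z in [("cart RL",167,92,.13),("FL",355,97,.13),("FR",350,235,.13),("RR",163,230,.13),("chan up L",22,88,.092),("chan up R",400,80,.092),("chan lo L",12,275,.092),("chan lo R",415,266,.092),("dogtip",478,175,.083),("dog2",440,175,.07),("guard top up",482,22,.232),("guard low",488,297,.232),("shelfback lo",755,296,.19),("flareU",408,78,.098),("flareL",410,268,.098),("gUe",655,95,.098),("gLe",670,245,.098)]: print(n,P(u,v,z))
E
```

```text
cart RL [0.6253 0.1789]
FL [0.623  0.0086]
FR [0.4985 0.0108]
RR [0.5007 0.177 ]
chan up L [0.6348 0.3263]
chan up R [ 0.6472 -0.0322]
chan lo L [0.4588 0.3245]
chan lo R [ 0.4721 -0.0482]
dogtip [ 0.5585 -0.1072]
dog2 [ 0.5594 -0.072 ]
guard top up [ 0.6655 -0.0958]
guard low [ 0.4487 -0.1006]
shelfback lo [ 0.4513 -0.3225]
flareU [ 0.648  -0.0397]
flareL [ 0.4702 -0.0435]
gUe [ 0.6348 -0.272 ]
gLe [ 0.4945 -0.2827]
```

```bash
cat >> h.py <<'E'
from scipy.spatial.transform import Rotation as Ro
def tgt(lean,yaw=0.035):
    t=np.array([np.sin(yaw),-np.cos(yaw),0]); s,c=np.sin(np.radians(lean)),np.cos(np.radians(lean))
    z=s*t+c*np.array([0,0,-1]); y=np.array([np.cos(yaw),np.sin(yaw),0]); return Ro.from_matrix(np.array([np.cross(y,z),y,z]).T)
def delta(o,p,R):
    r=Ro.from_quat(o["tool_rot"]); return (r.inv().apply(np.array(p)-o["position"])*100).round(2),(r.inv()*R).as_rotvec().round(3)
E
python3 - <<'E'
from rig import robot
from h import *
o=robot.get_obs()
print(delta(o,[.45,.40,.30],tgt(0)),delta(o,[.55,.27,.25],tgt(55)))
E
```

```text
(array([-34.62, -13.19,  -7.81]), array([-2.000e-03,  1.000e-03,  1.304e+00])) (array([-47.34, -23.54,  -2.8 ]), array([ 0.621, -0.815,  1.197]))
```

Request:
{"op": "play_rows", "data": {
  "gripper": [-0.6,-0.6,-0.6,-0.6,-0.6,-0.6,-0.6,-0.6,-0.6,-0.6,-0.6,-0.6],
  "delta_pos": [
    [-1.5,-0.6,-0.4],
    [-5,-2,-1.2],
    [-9,-3.4,-2],
    [-13,-5,-3],
    [-17,-6.5,-4],
    [-21,-8,-5],
    [-25,-9.5,-5.8],
    [-29,-11,-6.6],
    [-32,-12.2,-7.3],
    [-34,-13,-7.8],
    [-34.6,-13.2,-7.8],
    [-34.6,-13.2,-7.8]
  ],
  "turn": [
    [0,0,0.06],
    [0,0,0.2],
    [0,0,0.35],
    [0,0,0.5],
    [0,0,0.65],
    [0,0,0.8],
    [0,0,0.95],
    [0,0,1.1],
    [0,0,1.2],
    [0,0,1.27],
    [0,0,1.304],
    [0,0,1.304]
  ]
}}

```text
time: 1.65
position: [0.4495, 0.4003, 0.3002]
tool_rot: [0.695, 0.719, -0.0, -0.0]
ft_force: [0.3, 0.4, 0.7]
grip_width: 0.0696
grip_force: 0.0
```

```bash
python3 - <<'E'
from rig import robot
from h import *
o=robot.get_obs()
print(o["q"],delta(o,[.55,.27,.25],tgt(55)))
E
```

```text
[5.41776466e-01 4.19336043e-01 1.39603895e+00 4.79925933e-04
 1.32718446e+00 5.06873481e-01] (array([-13.37,   9.6 ,   5.01]), array([-0.001, -0.96 ,  0.   ]))
```

Request:
{"op": "play_rows", "data": {
  "gripper": [-0.6,-0.6,-0.6,-0.6,-0.6,-0.6,-0.6,-0.6,-0.6,-0.6,-0.6,-0.6],
  "delta_pos": [
    [-0.6,0.4,0],
    [-2,1.4,0],
    [-3.4,2.4,0.3],
    [-4.8,3.4,0.8],
    [-6.2,4.4,1.4],
    [-7.6,5.4,2],
    [-9,6.4,2.6],
    [-10.4,7.4,3.3],
    [-11.8,8.5,4.1],
    [-12.9,9.3,4.7],
    [-13.4,9.6,5],
    [-13.4,9.6,5]
  ],
  "turn": [
    [0,-0.04,0],
    [0,-0.14,0],
    [0,-0.24,0],
    [0,-0.34,0],
    [0,-0.44,0],
    [0,-0.54,0],
    [0,-0.64,0],
    [0,-0.74,0],
    [0,-0.84,0],
    [0,-0.92,0],
    [0,-0.96,0],
    [0,-0.96,0]
  ]
}}

```text
time: 3.15
position: [0.5501, 0.2703, 0.2496]
tool_rot: [0.615, 0.638, -0.321, 0.332]
ft_force: [0.6, -1.1, -0.2]
grip_width: 0.0697
grip_force: 0.0
```

```bash
python3 - <<'E'
from rig import robot
from h import *
import cv2
o=robot.get_obs()
print(o["q"],delta(o,[.55,.235,.115],tgt(55)),delta(o,[.552,.20,.11],tgt(55)))
c=robot.camera("side"); cv2.imwrite("pics/side1.png",cv2.resize(c["color"][80:330,100:480,::-1],None,fx=2,fy=2))
E
```

```text
[ 0.61743706  0.80804257  1.15747    -0.77263214  1.76827359  0.66440689] (array([ 9.01, -0.11, 10.6 ]), array([-0.   ,  0.001,  0.002])) (array([ 7.41, -0.04, 13.76]), array([-0.   ,  0.001,  0.002]))
```

View pics/side1.png

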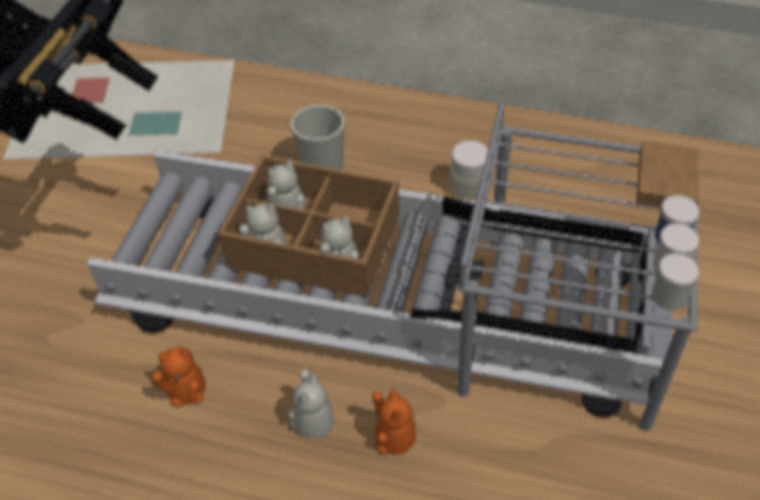

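The side crop shows the tool leaning and upstream of the carton at about (120,110), with the lane clear. Next I lower it behind the carton.

Request:
{"op": "play_rows", "data": {
  "gripper": [-0.6,-0.6,-0.6,-0.6,-0.6,-0.6,-0.6,-0.6,-0.6,-0.6],
  "delta_pos": [
    [0.5,0,0.5],
    [1.5,0,1.7],
    [2.8,0,3.2],
    [4.1,0,4.8],
    [5.4,-0.1,6.4],
    [6.7,-0.1,7.9],
    [7.8,-0.1,9.2],
    [8.6,-0.1,10.1],
    [9,-0.1,10.6],
    [9,-0.1,10.6]
  ],
  "turn": [
    [0,0,0],
    [0,0,0],
    [0,0,0],
    [0,0,0],
    [0,0,0],
    [0,0,0],
    [0,0,0],
    [0,0,0],
    [0,0,0],
    [0,0,0]
  ]
}}

```text
time: 4.45
position: [0.5508, 0.2345, 0.1158]
tool_rot: [0.616, 0.638, -0.321, 0.332]
ft_force: [-0.7, -0.4, 0.3]
grip_width: 0.0699
grip_force: 0.0
```

```bash
python3 - <<'E'
from rig import robot
from h import *
import cv2
o=robot.get_obs()
R=tgt(55)
for y in (.18,.12): print(delta(o,[.5585-.035*(y+.0135),y,.112],R))
print(o["q"])
for n in("top","side"):
    c=robot.camera(n); cv2.imwrite(f"pics/{n}2.png",c["color"][:,:,::-1])
a=cv2.imread("pics/top2.png")[130:290,130:450];b=cv2.imread("pics/side2.png")[110:270,100:420]
cv2.imwrite("pics/both2.png",cv2.resize(np.vstack([a,b]),None,fx=1.85,fy=1.85))
E
```

```text
(array([-2.81, -0.1 ,  4.68]), array([-0.,  0.,  0.]))
(array([-6.25, -0.1 ,  9.6 ]), array([-0.,  0.,  0.]))
[ 0.5761617   0.94394294  1.27798821 -0.77852338  1.55912696  0.82046352]
```

View pics/both2.png

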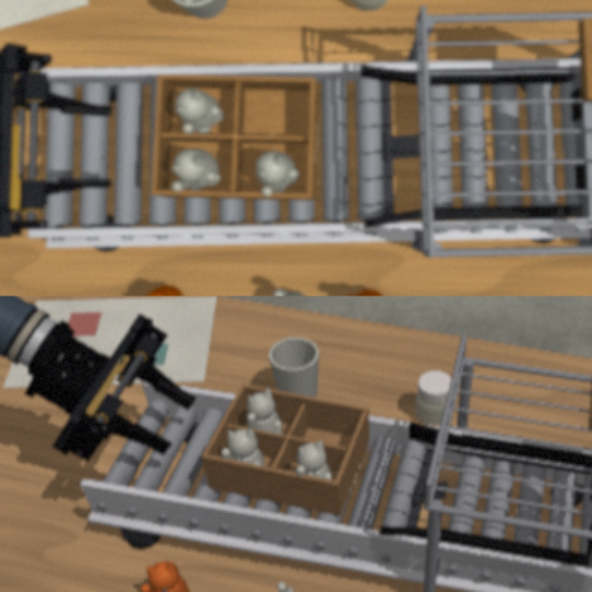

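Request:
{"op": "play_rows", "data": {
  "gripper": [-0.6,-0.6,-0.6,-0.6,-0.6,-0.6,-0.6,-0.6,-0.6,-0.6,-0.6,-0.6],
  "delta_pos": [
    [0,0,0.3],
    [-0.1,-0.1,0.7],
    [-0.3,-0.1,1.1],
    [-0.5,-0.1,1.4],
    [-0.7,-0.1,1.7],
    [-0.9,-0.1,2.0],
    [-1.1,-0.1,2.3],
    [-1.3,-0.1,2.55],
    [-1.5,-0.1,2.8],
    [-1.7,-0.1,3.05],
    [-1.85,-0.1,3.3],
    [-2.0,-0.1,3.5]
  ],
  "turn": [
    [0,0,0],
    [0,0,0],
    [0,0,0],
    [0,0,0],
    [0,0,0],
    [0,0,0],
    [0,0,0],
    [0,0,0],
    [0,0,0],
    [0,0,0],
    [0,0,0],
    [0,0,0]
  ]
}}

```text
time: 6.05
position: [0.5512, 0.1942, 0.1123]
tool_rot: [0.616, 0.638, -0.321, 0.332]
ft_force: [0.4, -0.3, -0.6]
grip_width: 0.0698
grip_force: 0.0
```

Request:
{"op": "play_rows", "data": {
  "gripper": [-0.6,-0.6,-0.6,-0.6,-0.6,-0.6,-0.6,-0.6,-0.6,-0.6,-0.6,-0.6],
  "delta_pos": [
    [-0.08,0,0.12],
    [-0.17,0,0.25],
    [-0.26,0,0.37],
    [-0.34,0,0.49],
    [-0.43,0,0.62],
    [-0.52,0,0.74],
    [-0.6,0,0.86],
    [-0.69,0,0.98],
    [-0.77,0,1.11],
    [-0.86,0,1.23],
    [-0.95,0,1.35],
    [-1.03,0,1.48]
  ],
  "turn": [
    [0,0,0],
    [0,0,0],
    [0,0,0],
    [0,0,0],
    [0,0,0],
    [0,0,0],
    [0,0,0],
    [0,0,0],
    [0,0,0],
    [0,0,0],
    [0,0,0],
    [0,0,0]
  ]
}}

```text
time: 7.55
position: [0.5519, 0.1763, 0.1123]
tool_rot: [0.616, 0.638, -0.321, 0.332]
ft_force: [-0.3, 0.3, -0.5]
grip_width: 0.0698
grip_force: 0.2
```

Request:
{"op": "play_rows", "data": {
  "gripper": [-0.6,-0.6,-0.6,-0.6,-0.6,-0.6,-0.6,-0.6,-0.6,-0.6,-0.6,-0.6],
  "delta_pos": [
    [-0.09,0,0.13],
    [-0.2,0,0.29],
    [-0.33,0,0.47],
    [-0.47,0,0.68],
    [-0.62,0,0.88],
    [-0.76,0,1.09],
    [-0.9,0,1.29],
    [-1.05,0,1.5],
    [-1.19,0,1.7],
    [-1.33,0,1.91],
    [-1.48,0,2.11],
    [-1.62,0,2.32]
  ],
  "turn": [
    [0,0,0],
    [0,0,0],
    [0,0,0],
    [0,0,0],
    [0,0,0],
    [0,0,0],
    [0,0,0],
    [0,0,0],
    [0,0,0],
    [0,0,0],
    [0,0,0],
    [0,0,0]
  ]
}}

```text
time: 9.05
position: [0.5529, 0.1479, 0.1123]
tool_rot: [0.616, 0.638, -0.321, 0.332]
ft_force: [0.6, 0.5, 0.1]
grip_width: 0.0696
grip_force: 0.2
```

Request:
{"op": "play_rows", "data": {
  "gripper": [-0.6,-0.6,-0.6,-0.6,-0.6,-0.6,-0.6,-0.6,-0.6,-0.6,-0.6,-0.6],
  "delta_pos": [
    [-0.14,0,0.2],
    [-0.29,0,0.41],
    [-0.43,0,0.61],
    [-0.57,0,0.82],
    [-0.72,0,1.02],
    [-0.86,0,1.23],
    [-1.0,0,1.43],
    [-1.15,0,1.64],
    [-1.29,0,1.84],
    [-1.43,0,2.05],
    [-1.58,0,2.25],
    [-1.72,0,2.46]
  ],
  "turn": [
    [0,0,0],
    [0,0,0],
    [0,0,0],
    [0,0,0],
    [0,0,0],
    [0,0,0],
    [0,0,0],
    [0,0,0],
    [0,0,0],
    [0,0,0],
    [0,0,0],
    [0,0,0]
  ]
}}

```text
time: 10.55
position: [0.5539, 0.1179, 0.1122]
tool_rot: [0.616, 0.638, -0.321, 0.332]
ft_force: [-0.6, 0.2, 0.1]
grip_width: 0.0697
grip_force: 0.2
```

```bash
cat > look.py <<'E'
from rig import robot
from h import *
import cv2,sys
n=sys.argv[1]; o=robot.get_obs(); y=-.1145
print(o["q"].round(2),o["position"],delta(o,[.5585-.035*(y+.0135),y,.112],tgt(55)))
a=robot.camera("top")["color"][130:290,130:450,::-1];b=robot.camera("side")["color"][110:270,130:450,::-1]
cv2.imwrite(f"pics/both{n}.png",cv2.resize(np.vstack([a,b]),None,fx=1.85,fy=1.85))
E
python3 look.py 3
```

```text
[ 0.42  0.88  1.48 -0.88  1.38  0.85] [0.5539102  0.11789663 0.11224768] (array([-13.32,  -0.  ,  19.06]), array([-0.,  0., -0.]))
```

View pics/both3.png

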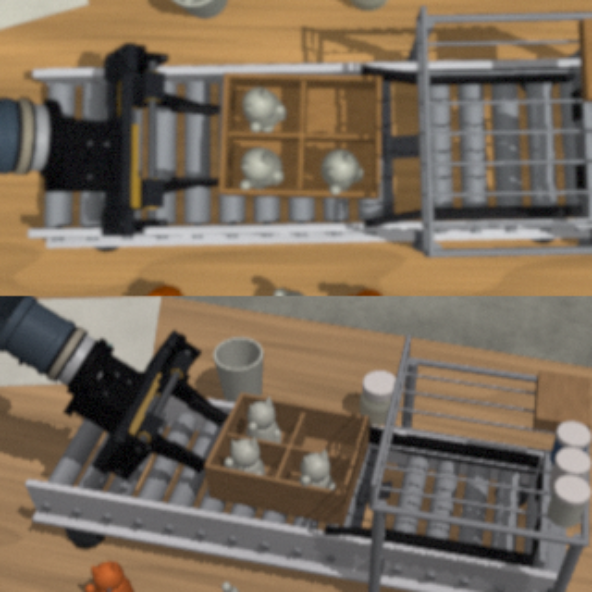

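The carton is moving with all three cats upright. Its front edge, at px (378,75–195), is at the lead-ins. I'll continue at a slower speed.

Request:
{"op": "play_rows", "data": {
  "gripper": [-0.6,-0.6,-0.6,-0.6,-0.6,-0.6,-0.6,-0.6,-0.6,-0.6,-0.6,-0.6],
  "delta_pos": [
    [-0.07,0,0.1],
    [-0.17,0,0.24],
    [-0.29,0,0.41],
    [-0.4,0,0.57],
    [-0.52,0,0.74],
    [-0.63,0,0.9],
    [-0.75,0,1.07],
    [-0.86,0,1.23],
    [-0.98,0,1.4],
    [-1.09,0,1.56],
    [-1.21,0,1.73],
    [-1.32,0,1.89]
  ],
  "turn": [
    [0,0,0],
    [0,0,0],
    [0,0,0],
    [0,0,0],
    [0,0,0],
    [0,0,0],
    [0,0,0],
    [0,0,0],
    [0,0,0],
    [0,0,0],
    [0,0,0],
    [0,0,0]
  ]
}}

```text
time: 12.15
position: [0.5547, 0.095, 0.1122]
tool_rot: [0.616, 0.638, -0.321, 0.332]
ft_force: [0.2, 0.7, 0.1]
grip_width: 0.0694
grip_force: 0.7
```

Request:
{"op": "play_rows", "data": {
  "gripper": [-0.6,-0.6,-0.6,-0.6,-0.6,-0.6,-0.6,-0.6,-0.6,-0.6,-0.6,-0.6],
  "delta_pos": [
    [-0.11,0,0.16],
    [-0.23,0,0.33],
    [-0.34,0,0.49],
    [-0.46,0,0.66],
    [-0.57,0,0.82],
    [-0.69,0,0.98],
    [-0.8,0,1.15],
    [-0.92,0,1.31],
    [-1.03,0,1.48],
    [-1.15,0,1.64],
    [-1.26,0,1.8],
    [-1.38,0,1.97]
  ],
  "turn": [
    [0,0,0],
    [0,0,0],
    [0,0,0],
    [0,0,0],
    [0,0,0],
    [0,0,0],
    [0,0,0],
    [0,0,0],
    [0,0,0],
    [0,0,0],
    [0,0,0],
    [0,0,0]
  ]
}}

```text
time: 13.65
position: [0.5553, 0.0716, 0.1121]
tool_rot: [0.617, 0.638, -0.32, 0.332]
ft_force: [-1.6, 5.4, 1.8]
grip_width: 0.0696
grip_force: 2.7
```

Request:
{"op": "play_rows", "data": {
  "gripper": [-0.6,-0.6,-0.6,-0.6,-0.6,-0.6,-0.6,-0.6,-0.6,-0.6,-0.6,-0.6],
  "delta_pos": [
    [-0.11,0,0.16],
    [-0.23,0,0.33],
    [-0.34,0,0.49],
    [-0.46,0,0.66],
    [-0.57,0,0.82],
    [-0.69,0,0.98],
    [-0.8,0,1.15],
    [-0.92,0,1.31],
    [-1.03,0,1.48],
    [-1.15,0,1.64],
    [-1.26,0,1.8],
    [-1.38,0,1.97]
  ],
  "turn": [
    [0,0,0],
    [0,0,0],
    [0,0,0],
    [0,0,0],
    [0,0,0],
    [0,0,0],
    [0,0,0],
    [0,0,0],
    [0,0,0],
    [0,0,0],
    [0,0,0],
    [0,0,0]
  ]
}}

```text
time: 15.15
position: [0.5563, 0.0471, 0.1121]
tool_rot: [0.616, 0.638, -0.321, 0.332]
ft_force: [-2.6, 3.6, 0.5]
grip_width: 0.0694
grip_force: 2.0
```

```bash
python3 look.py 4
```

```text
[ 0.32  0.86  1.58 -0.96  1.28  0.86] [0.55630802 0.04711732 0.11214148] (array([-9.270e+00,  1.000e-02,  1.325e+01]), array([ 0., -0., -0.]))
```

View pics/both4.png

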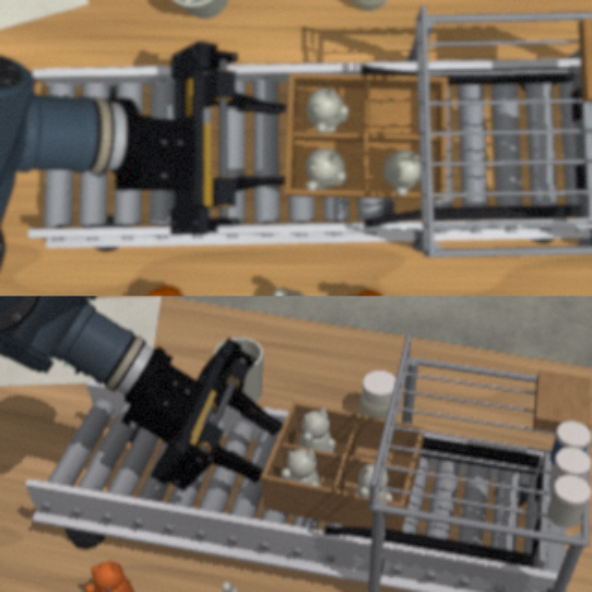

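The cats are still standing. The carton has entered under the shelf, with its front at px (443,80–195), and the force is about 5 N. I'll continue.

Request:
{"op": "play_rows", "data": {
  "gripper": [-0.6,-0.6,-0.6,-0.6,-0.6,-0.6,-0.6,-0.6,-0.6,-0.6,-0.6,-0.6],
  "delta_pos": [
    [-0.11,0,0.16],
    [-0.23,0,0.33],
    [-0.34,0,0.49],
    [-0.46,0,0.66],
    [-0.57,0,0.82],
    [-0.69,0,0.98],
    [-0.8,0,1.15],
    [-0.92,0,1.31],
    [-1.03,0,1.48],
    [-1.15,0,1.64],
    [-1.26,0,1.8],
    [-1.38,0,1.97]
  ],
  "turn": [
    [0,0,0],
    [0,0,0],
    [0,0,0],
    [0,0,0],
    [0,0,0],
    [0,0,0],
    [0,0,0],
    [0,0,0],
    [0,0,0],
    [0,0,0],
    [0,0,0],
    [0,0,0]
  ]
}}

```text
time: 16.75
position: [0.5565, 0.0231, 0.1121]
tool_rot: [0.616, 0.638, -0.321, 0.332]
ft_force: [-3.8, 5.6, 0.5]
grip_width: 0.0696
grip_force: 2.8
```

Request:
{"op": "play_rows", "data": {
  "gripper": [-0.6,-0.6,-0.6,-0.6,-0.6,-0.6,-0.6,-0.6,-0.6,-0.6,-0.6,-0.6],
  "delta_pos": [
    [-0.11,0,0.16],
    [-0.23,0,0.33],
    [-0.34,0,0.49],
    [-0.46,0,0.66],
    [-0.57,0,0.82],
    [-0.69,0,0.98],
    [-0.8,0,1.15],
    [-0.92,0,1.31],
    [-1.03,0,1.48],
    [-1.15,0,1.64],
    [-1.26,0,1.8],
    [-1.38,0,1.97]
  ],
  "turn": [
    [0,0,0],
    [0,0,0],
    [0,0,0],
    [0,0,0],
    [0,0,0],
    [0,0,0],
    [0,0,0],
    [0,0,0],
    [0,0,0],
    [0,0,0],
    [0,0,0],
    [0,0,0]
  ]
}}

```text
time: 18.25
position: [0.5564, -0.001, 0.1119]
tool_rot: [0.617, 0.638, -0.322, 0.331]
ft_force: [-4.6, 4.9, 0.4]
grip_width: 0.0696
grip_force: 2.8
```

Request:
{"op": "play_rows", "data": {
  "gripper": [-0.6,-0.6,-0.6,-0.6,-0.6,-0.6,-0.6,-0.6,-0.6,-0.6,-0.6,-0.6],
  "delta_pos": [
    [-0.11,0,0.16],
    [-0.23,0,0.33],
    [-0.34,0,0.49],
    [-0.46,0,0.66],
    [-0.57,0,0.82],
    [-0.69,0,0.98],
    [-0.8,0,1.15],
    [-0.92,0,1.31],
    [-1.03,0,1.48],
    [-1.15,0,1.64],
    [-1.26,0,1.8],
    [-1.38,0,1.97]
  ],
  "turn": [
    [0,0,0],
    [0,0,0],
    [0,0,0],
    [0,0,0],
    [0,0,0],
    [0,0,0],
    [0,0,0],
    [0,0,0],
    [0,0,0],
    [0,0,0],
    [0,0,0],
    [0,0,0]
  ]
}}

```text
time: 19.75
position: [0.5589, -0.0253, 0.1123]
tool_rot: [0.616, 0.638, -0.321, 0.332]
ft_force: [-2.0, 2.2, -0.0]
grip_width: 0.0697
grip_force: 1.4
```

```bash
python3 look.py 5
```

```text
[ 0.2   0.84  1.65 -1.06  1.19  0.87] [ 0.55892717 -0.02532798  0.11227979] (array([-5.09, -0.  ,  7.33]), array([-0.,  0.,  0.]))
```

View pics/both5.png

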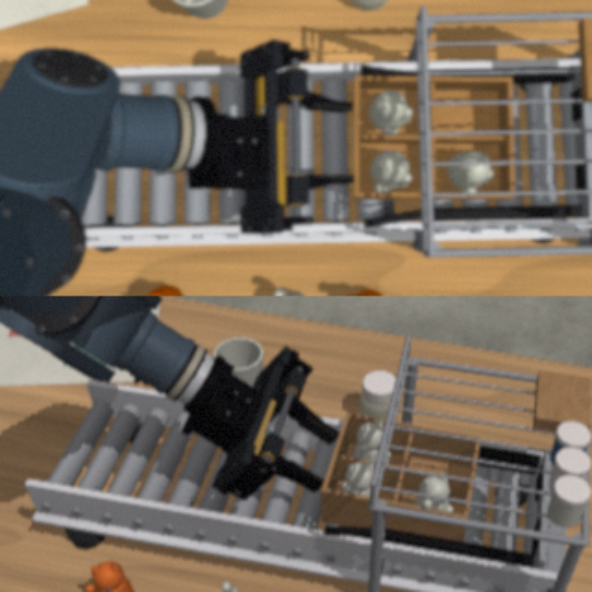

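Request:
{"op": "play_rows", "data": {
  "gripper": [-0.6,-0.6,-0.6,-0.6,-0.6,-0.6,-0.6,-0.6,-0.6,-0.6,-0.6,-0.6],
  "delta_pos": [
    [-0.11,0,0.16],
    [-0.23,0,0.33],
    [-0.34,0,0.49],
    [-0.46,0,0.66],
    [-0.57,0,0.82],
    [-0.69,0,0.98],
    [-0.8,0,1.15],
    [-0.92,0,1.31],
    [-1.03,0,1.48],
    [-1.15,0,1.64],
    [-1.26,0,1.8],
    [-1.38,0,1.97]
  ],
  "turn": [
    [0,0,0],
    [0,0,0],
    [0,0,0],
    [0,0,0],
    [0,0,0],
    [0,0,0],
    [0,0,0],
    [0,0,0],
    [0,0,0],
    [0,0,0],
    [0,0,0],
    [0,0,0]
  ]
}}

```text
time: 21.35
position: [0.5599, -0.0494, 0.1122]
tool_rot: [0.616, 0.638, -0.321, 0.332]
ft_force: [-1.8, 2.7, 1.1]
grip_width: 0.0694
grip_force: 1.2
```

Request:
{"op": "play_rows", "data": {
  "gripper": [-0.6,-0.6,-0.6,-0.6,-0.6,-0.6,-0.6,-0.6,-0.6,-0.6,-0.6,-0.6],
  "delta_pos": [
    [-0.11,0,0.16],
    [-0.23,0,0.33],
    [-0.34,0,0.49],
    [-0.46,0,0.66],
    [-0.57,0,0.82],
    [-0.69,0,0.98],
    [-0.8,0,1.15],
    [-0.92,0,1.31],
    [-1.03,0,1.48],
    [-1.15,0,1.64],
    [-1.26,0,1.8],
    [-1.38,0,1.97]
  ],
  "turn": [
    [0,0,0],
    [0,0,0],
    [0,0,0],
    [0,0,0],
    [0,0,0],
    [0,0,0],
    [0,0,0],
    [0,0,0],
    [0,0,0],
    [0,0,0],
    [0,0,0],
    [0,0,0]
  ]
}}

```text
time: 22.85
position: [0.5606, -0.0734, 0.1123]
tool_rot: [0.616, 0.638, -0.321, 0.332]
ft_force: [-2.0, 1.2, 0.3]
grip_width: 0.0696
grip_force: 1.0
```

Request:
{"op": "play_rows", "data": {
  "gripper": [-0.6,-0.6,-0.6,-0.6,-0.6,-0.6,-0.6,-0.6,-0.6,-0.6,-0.6,-0.6],
  "delta_pos": [
    [-0.11,0,0.16],
    [-0.23,0,0.33],
    [-0.34,0,0.49],
    [-0.46,0,0.66],
    [-0.55,0,0.78],
    [-0.63,0,0.9],
    [-0.72,0,1.03],
    [-0.8,0,1.15],
    [-0.89,0,1.27],
    [-0.98,0,1.39],
    [-1.06,0,1.52],
    [-1.15,0,1.64]
  ],
  "turn": [
    [0,0,0],
    [0,0,0],
    [0,0,0],
    [0,0,0],
    [0,0,0],
    [0,0,0],
    [0,0,0],
    [0,0,0],
    [0,0,0],
    [0,0,0],
    [0,0,0],
    [0,0,0]
  ]
}}

```text
time: 24.35
position: [0.5613, -0.0934, 0.1123]
tool_rot: [0.616, 0.638, -0.321, 0.332]
ft_force: [-1.3, 2.1, -0.0]
grip_width: 0.0695
grip_force: 0.9
```

```bash
python3 look.py 6
```

```text
[ 0.08  0.82  1.7  -1.16  1.11  0.87] [ 0.56132625 -0.09336101  0.11229511] (array([-1.19, -0.  ,  1.75]), array([0., 0., 0.]))
```

View pics/both6.png

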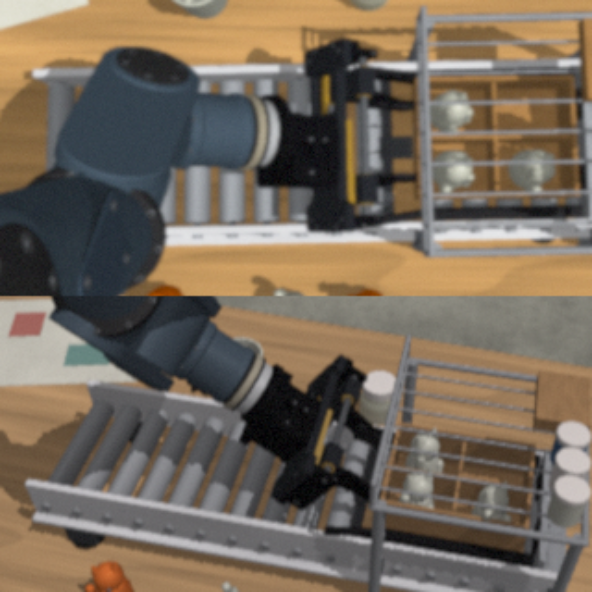

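All cats are standing in the carton under the shelf, with about 2 cm left to travel. The body's upper edge, at px (385,80–190), is short of the guard at px 425. I'll do the last stretch at 8 mm/s or less.

Request:
{"op": "play_rows", "data": {
  "gripper": [-0.6,-0.6,-0.6,-0.6,-0.6,-0.6,-0.6,-0.6,-0.6,-0.6,-0.6,-0.6],
  "delta_pos": [
    [-0.07,0,0.1],
    [-0.14,0,0.2],
    [-0.21,0,0.3],
    [-0.28,0,0.4],
    [-0.34,0,0.49],
    [-0.4,0,0.57],
    [-0.46,0,0.66],
    [-0.52,0,0.74],
    [-0.57,0,0.82],
    [-0.63,0,0.9],
    [-0.69,0,0.98],
    [-0.75,0,1.07]
  ],
  "turn": [
    [0,0,0],
    [0,0,0],
    [0,0,0],
    [0,0,0],
    [0,0,0],
    [0,0,0],
    [0,0,0],
    [0,0,0],
    [0,0,0],
    [0,0,0],
    [0,0,0],
    [0,0,0]
  ]
}}

```text
time: 25.95
position: [0.5616, -0.1054, 0.1121]
tool_rot: [0.617, 0.638, -0.32, 0.332]
ft_force: [-2.7, 11.0, 3.6]
grip_width: 0.0698
grip_force: 5.3
```

Request:
{"op": "play_rows", "data": {
  "gripper": [-0.6,-0.6,-0.6,-0.6,-0.6,-0.6],
  "delta_pos": [
    [-0.05,0,0.07],
    [-0.1,0,0.14],
    [-0.14,0,0.2],
    [-0.18,0,0.26],
    [-0.22,0,0.32],
    [-0.26,0,0.37]
  ],
  "turn": [
    [0,0,0],
    [0,0,0],
    [0,0,0],
    [0,0,0],
    [0,0,0],
    [0,0,0]
  ]
}}

```text
time: 26.7
position: [0.561, -0.1063, 0.112]
tool_rot: [0.617, 0.639, -0.318, 0.331]
ft_force: [-5.4, 28.9, 9.5]
grip_width: 0.0696
grip_force: 14.4
```

All of the 29 N passes through the finger pads (2×14.4 N), so the carton has stopped against the end. I'll ease off and look.

Request:
{"op": "play_rows", "data": {
  "gripper": [-0.6,-0.6,-0.6,-0.6,-0.6,-0.6,-0.6,-0.6,-0.6,-0.6,-0.6,-0.6],
  "delta_pos": [
    [0.06,0,-0.08],
    [0.12,0,-0.17],
    [0.18,0,-0.25],
    [0.25,0,-0.35],
    [0.35,0,-0.5],
    [0.55,0,-0.8],
    [1.0,0,-1.4],
    [1.6,0,-2.3],
    [2.3,0,-3.3],
    [3.0,0,-4.3],
    [3.5,0,-5.0],
    [3.7,0,-5.3]
  ],
  "turn": [
    [0,0,0],
    [0,0,0],
    [0,0,0],
    [0,0,0],
    [0,0,0],
    [0,0,0],
    [0,0,0],
    [0,0,0],
    [0,0,0],
    [0,0,0],
    [0,0,0],
    [0,0,0]
  ]
}}

```text
time: 28.2
position: [0.5598, -0.0454, 0.1124]
tool_rot: [0.616, 0.638, -0.321, 0.332]
ft_force: [0.7, 0.5, 0.7]
grip_width: 0.0698
grip_force: 0.0
```

```bash
python3 - <<'E'
from rig import robot
from h import *
import cv2
o=robot.get_obs(); print(o["position"],o["ft_force"])
a=robot.camera("top")["color"][150:270,290:480,::-1];b=robot.camera("side")["color"][140:290,290:480,::-1]
cv2.imwrite("pics/both7.png",cv2.resize(np.vstack([a,b]),None,fx=2.2*1,fy=2.2,interpolation=cv2.INTER_CUBIC))
E
```

```text
[ 0.55976549 -0.04538458  0.11237386] [0.70073892 0.45984559 0.70617308]
```

View pics/both7.png

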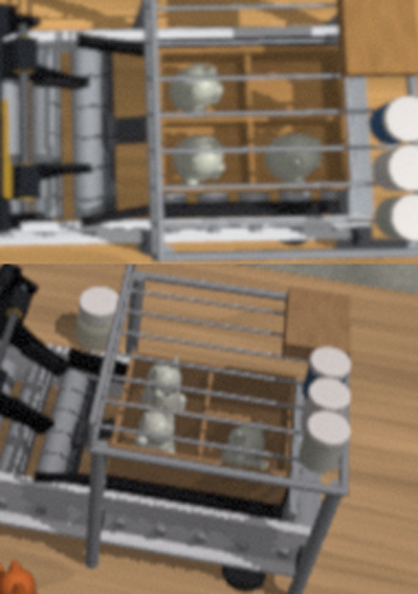

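The top and side crops show all three cats upright, at (197,87), (200,160) and (292,155). The carton's front edge is at about u=345, by the end stop. I have no views left, so I'll check the home position and the dog numerically.

```bash
python3 - <<'E'
from rig import robot
from h import *
import cv2
c=robot.camera("top"); s=robot.camera("side")
print("front",ray(c,290+345/2.2,150+120/2.2,.13), "expected y",-.0135-.271)
for n,u,v,t in [(3,221,130,.1179),(4,290,130,.0471),(5,357,130,-.0253)]: print("offset",ray(c,130+u/1.85,130+v/1.85,.13)[1]-t)
# track frame -> world
def W(x,y,z): return np.array([.5585+.999*x+-.035*y,-.0135+.999*y+.035*x,.07+z])
for nm,cam,old in(("top",c,"pics/top0.png"),("side",s,"pics/side0.png")):
    o=cv2.cvtColor(cv2.imread(old),6).astype(int); g=cv2.cvtColor(cam["color"],cv2.COLOR_RGB2GRAY).astype(int)
    print(nm,"tip up",proj(cam,W(0,-.095,.013)),"flush",proj(cam,W(0,-.095,0)),"hinge",proj(cam,W(0,-.061,0)),"rear btm",proj(cam,W(0,-.101,0)),"rear top",proj(cam,W(0,-.101,.06)))
    u,v=proj(cam,W(0,-.08,.006)).astype(int)
    print("old\n",o[v-9:v+10,u-16:u+14:2],"\nnew\n",g[v-9:v+10,u-16:u+14:2])
E
```

```text
front [ 0.56585402 -0.27902168  0.13      ] expected y -0.28450000000000003
offset -0.007766067463845908
offset -0.010604988345440394
offset -0.009684477381030867
top tip up [357.83414786 207.98107585] flush [357.2293971  208.64004885] hinge [341.16674506 208.98505565] rear btm [360.06389743 208.57916713] rear top [363.22477386 205.35784518]
old
 [[116  78  58  66 111  99  90  89  90  90  87  90 110 119 123]
 [126  80  58  64 113 102  86  89  91  87  88  88 101 118 127]
 [128  77  49  68 108 103  89  89  87  89  84  83  89 116 129]
 [126  72  53  63 103  96  86  79  81  79  76  75  83 116 128]
 [127  74  48  61  84  80  72  65  64  64  61  73  96 115 126]
 [127  76  46  55  61  61  55  53  51  54  53  74 102 119 126]
 [124  77  49  54  54  51  52  49  50  49  51  73  99 115 125]
 [126  75  51  56  49  51  48  50  49  49  49  72 102 116 120]
 [128  74  51  57  51  49  50  51  52  51  49  67 103 117 122]
 [125  78  46  58  50  50  52  52  50  47  51  69 104 116 121]
 [124  75  45  57  46  53  52  51  52  51  52  70  99 115 121]
 [115  67  49  52  43  48  48  50  48  50  49  65 101 111 
[... 3539 characters left out ...]
5  67]
 [138 129  68  52  49  60  94 119  95  94  84 105 104  71  70]
 [135 119  59  53  46  61  98 119  86 102  94 111 112  95  83]
 [132 114  54  54  49  63  96 112  52  64  71 111 112 102 102]
 [120 102  46  55  37  62  98 103  36  38  53 107  88  94 107]
 [114  81  44  51  37  61 100  93  34  27  52 101  76  86 101]
 [123  73  47  46  38  66 103  83  40  38  59  98  66  76  91]
 [128  73  48  51  46  65 105  89  62  58  80 108  61  67  82]
 [128  73  46  49  40  65 105 109 105  93  94 108  66  77  75]
 [124  65  45  46  48  67 111 119 129 112 100 109  88  92  86]
 [121  65  36  37  59  73 108 124 129 123  98 109 109 108  98]
 [120  65  34  34  66  82 116 130 128 125 109 107 106 105 108]]
```

```bash
python3 - <<'E'
from rig import robot
from h import *
def W(x,y,z): return np.array([.5585+.999*x+-.035*y,-.0135+.999*y+.035*x,.07+z])
for nm in("top","side"):
    c=robot.camera(nm); im=c["color"].astype(int)
    for x in (-.045,-.02,.02,.045):
        for lab,y0 in (("front",-.271),("rear",-.101)):
            ys=np.arange(-.012,.0125,.002); L=[]
            for d in ys:
                u,v=proj(c,W(x,y0+d,.06)).round().astype(int); p=im[v,u]; L.append(p[0]-p[2])
            print(nm,lab,x,np.array(L))
E
```

```text
top front -0.045 [ -5  -7 -11  -7  -5  -8  -9  -2   6  29  49  55  52]
top rear -0.045 [40 54 60 61 64 64 52 23  4 -4 -7 -6  3]
top front -0.02 [-2 -8 -7 -8 -9 -8 -7 -3 18 40 55 49 43]
top rear -0.02 [43 53 58 59 60 61 49 28  4 -5 -6 -1 16]
top front 0.02 [ 3 -6 -9 -9 -8 -9 -6 -3 13 34 49 50 45]
top rear 0.02 [10 18 40 55 62 65 60 29  5 -5 -6 -6  1]
top front 0.045 [ 95  96  98 102  99  95  87  65  54  48  47  44  39]
top rear 0.045 [52 54 55 56 61 59 39 13 -4 -4 -4 -1 12]
side front -0.045 [ 6  5  3  0 -2 -3 -4 -4  6 31 30 25 27]
side rear -0.045 [41 42 43 44 37 41 42 46 35 14 14 -2 -6]
side front -0.02 [ 6  8  6  2 -3 -4 -4 -2 24 24 42 42 37]
side rear -0.02 [38 39 38 38 37 41 48 46 48 46 46 46 44]
side front 0.02 [ 5  5  6  5 -1 -2 -6 -2 15 37 43 34 34]
side rear 0.02 [35 36 36 37 23 33 52 54 39 11  0  0  1]
side front 0.045 [ 10   4 -12 -17 -10  -6  -6  -4   6  31  42  35  34]
side rear 0.045 [38 39 38 37 41 41 55 60 44 19 -2 -4  0]
```

```bash
python3 - <<'E'
from rig import robot
from h import *
import cv2
def W(x,y,z): return np.array([.5585+.999*x+-.035*y,-.0135+.999*y+.035*x,.07+z])
def edge(c,im,ox,oy,s,x,y0,z=.06):
    ys=np.arange(-.014,.0145,.001)
    P=np.array([proj(c,W(x,y0+d,z)) for d in ys]); P=((P-[ox,oy]+.5)*s-.5).astype(np.float32)
    v=cv2.remap(im.astype(np.float32),P[:,0:1],P[:,1:2],1)[:,0]; L=v[:,0]-v[:,2]
    return L.round().astype(int)
ct,cs=robot.camera("top"),robot.camera("side")
old={n:cv2.imread(f"pics/both{n}.png")[:,:,::-1] for n in(5,6)}
H=old[6].shape[0]//2
sets=[("5",old[5],-.0253),("6",old[6],-.0934),("now",None,-.1063)]
for nm,im,t in sets:
    s=1.85 if im is not None else 1
    T=(im[:H],130,130) if im is not None else (ct["color"],0,0)
    S=(im[H:],130,110) if im is not None else (cs["color"],0,0)
    yr=t+.0135-.0085   # track y of the rear face if 8.5mm ahead of TCP
    print(nm,"yr",yr)
    for x in(-.045,-.02,.02):
        print("T f",x,edge(ct,T[0],T[1],T[2],s,x,yr-.170)); print("S f",x,edge(cs,S[0],S[1],S[2],s,x,yr-.170)); print("S r",x,edge(cs,S[0],S[1],S[2],s,x,yr))
E
```

```text
5 yr -0.0203
T f -0.045 [12 25 36 46 54 61 63 62 55 45 34 22 12  7  6 11 21 33 47 61 68 72 70 66
 58 50 45 42 42]
S f -0.045 [ 9  4 -1 -1 -2 -2 -2 -3 -3 -3 -4 -4 -5 -5 -3  1 10 21 36 46 50 49 44 39
 35 32 31 31 30]
S r -0.045 [46 43 39 35 32 29 28 29 31 33 36 41 48 53 59 60 56 49 38 27 17  8  3  1
  0 -1 -1  0  0]
T f -0.02 [14 26 39 49 59 62 63 60 56 46 36 24 13  7  8 15 26 40 53 61 66 64 60 54
 49 44 41 39 40]
S f -0.02 [ 6  1 -4 -4 -4 -4 -4 -4 -3 -3 -3 -4 -4 -3  1  7 20 32 41 49 52 51 46 41
 38 36 34 33 33]
S r -0.02 [38 37 36 36 36 35 34 33 32 34 40 47 54 60 61 57 48 34 21 11  3  0 -2 -3
 -2 -1 -2 -2 -3]
T f 0.02 [11 24 40 50 60 62 62 59 52 42 30 20 13 13 19 33 49 61 73 73 72 68 61 54
 48 45 44 44 45]
S f 0.02 [ 0 -1 -2 -2 -2 -1  0  0  1 -1 -3 -3 -1  3 11 22 35 42 49 51 47 43 39 34
 32 31 29 29 28]
S r 0.02 [37 34 31 31 31 31 32 33 35 40 46 51 55 58 54 47 36 24 14  7  2  0 -1 -1
  0  0 -1 -2 -2]
6 yr -0.0884
T f -0.045 [ 0  0  0  0 -4 -8 -8 -8 -7 -6 -5 -2 -1  1  6 13 25 36 45 51 55 56 55 53
 50 48 46 45 45]
S f -0.045 [-5 -4 -4 -3 -3 -1 -1 -1 -2 -1 -1 -1 -2 -1 -1  1  5 15 22 27 3
[... 969 characters left out ...]
 44 43 44 43 40 35 33 33 36 42 47 48 49 42 36 25 14  7  2
 -1 -1 -2 -2 -2]
T f -0.02 [ 36  18   7  -2  -6  -8  -7  -7  -9 -10  -8  -8  -7  -7  -8  -6  -3   4
  14  25  38  47  54  56  56  53  48  44  41]
S f -0.02 [ 5  5  5  5  5  5  6  5  4  2 -1 -3 -4 -6 -5 -4 -3 -2  8 19 28 37 41 43
 42 39 37 35 34]
S r -0.02 [39 39 39 39 39 38 37 37 37 38 40 41 41 44 48 51 50 50 51 51 48 45 45 46
 46 46 46 46 46]
T f 0.02 [36 20  4 -2 -7 -7 -8 -8 -8 -8 -7 -8 -9 -8 -7 -5 -2  5 12 24 34 43 50 51
 52 49 47 44 42]
S f 0.02 [ 9  7  6  5  4  5  5  5  5  3  0 -1 -2 -3 -4 -3 -3  0  9 17 27 37 40 42
 37 31 28 27 26]
S r 0.02 [30 32 33 34 33 32 31 31 29 28 29 32 37 44 51 54 55 51 42 32 19  6  3  1
  0  1  1  0 -1]
```

The carton now sits about 2–3 mm behind where it was pressed, so it may have rebounded slightly off the rubber. I'll reseat it with a feather touch and a slow release.

Request:
{"op": "play_rows", "data": {
  "gripper": [-0.6,-0.6,-0.6,-0.6,-0.6,-0.6,-0.6,-0.6,-0.6,-0.6,-0.6,-0.6],
  "delta_pos": [
    [-0.2,0,0.3],
    [-0.6,0,0.85],
    [-1.0,0,1.4],
    [-1.4,0,2.0],
    [-1.8,0,2.6],
    [-2.2,0,3.15],
    [-2.5,0,3.6],
    [-2.75,0,3.95],
    [-2.9,0,4.15],
    [-3.0,0,4.3],
    [-3.09,0,4.42],
    [-3.15,0,4.51]
  ],
  "turn": [
    [0,0,0],
    [0,0,0],
    [0,0,0],
    [0,0,0],
    [0,0,0],
    [0,0,0],
    [0,0,0],
    [0,0,0],
    [0,0,0],
    [0,0,0],
    [0,0,0],
    [0,0,0]
  ]
}}

```text
time: 30.1
position: [0.5616, -0.1012, 0.1123]
tool_rot: [0.616, 0.638, -0.321, 0.332]
ft_force: [-0.7, -0.1, -0.5]
grip_width: 0.0699
grip_force: 0.0
```

Request:
{"op": "play_rows", "data": {
  "gripper": [-0.6,-0.6,-0.6,-0.6,-0.6,-0.6],
  "delta_pos": [
    [-0.03,0,0.04],
    [-0.06,0,0.08],
    [-0.08,0,0.12],
    [-0.11,0,0.16],
    [-0.11,0,0.16],
    [-0.11,0,0.16]
  ],
  "turn": [
    [0,0,0],
    [0,0,0],
    [0,0,0],
    [0,0,0],
    [0,0,0],
    [0,0,0]
  ]
}}

```text
time: 30.85
position: [0.5616, -0.1032, 0.1123]
tool_rot: [0.616, 0.638, -0.321, 0.332]
ft_force: [-0.6, 0.2, -0.5]
grip_width: 0.0692
grip_force: 0.0
```

Request:
{"op": "play_rows", "data": {
  "gripper": [-0.6,-0.6,-0.6,-0.6,-0.6],
  "delta_pos": [
    [-0.02,0,0.03],
    [-0.04,0,0.05],
    [-0.06,0,0.08],
    [-0.06,0,0.08],
    [-0.06,0,0.08]
  ],
  "turn": [
    [0,0,0],
    [0,0,0],
    [0,0,0],
    [0,0,0],
    [0,0,0]
  ]
}}

```text
time: 31.48
position: [0.5617, -0.1041, 0.1123]
tool_rot: [0.616, 0.638, -0.321, 0.332]
ft_force: [-0.9, 0.0, 0.9]
grip_width: 0.0694
grip_force: 0.0
```

Request:
{"op": "play_rows", "data": {
  "gripper": [-0.6,-0.6,-0.6,-0.6,-0.6],
  "delta_pos": [
    [-0.02,0,0.03],
    [-0.04,0,0.05],
    [-0.06,0,0.08],
    [-0.06,0,0.08],
    [-0.06,0,0.08]
  ],
  "turn": [
    [0,0,0],
    [0,0,0],
    [0,0,0],
    [0,0,0],
    [0,0,0]
  ]
}}

```text
time: 32.1
position: [0.5617, -0.105, 0.1123]
tool_rot: [0.616, 0.638, -0.321, 0.332]
ft_force: [-0.1, 1.9, 0.0]
grip_width: 0.0698
grip_force: 0.8
```

Request:
{"op": "play_rows", "data": {
  "gripper": [-0.6,-0.6,-0.6,-0.6],
  "delta_pos": [
    [-0.015,0,0.02],
    [-0.03,0,0.04],
    [-0.03,0,0.04],
    [-0.03,0,0.04]
  ],
  "turn": [
    [0,0,0],
    [0,0,0],
    [0,0,0],
    [0,0,0]
  ]
}}

```text
time: 32.6
position: [0.5618, -0.1053, 0.1123]
tool_rot: [0.616, 0.638, -0.321, 0.332]
ft_force: [-1.2, 5.2, 0.2]
grip_width: 0.0695
grip_force: 2.4
```

The force rises stiffly to 5 N, so the carton is against the stop. Now a very slow release, then retreat.

Request:
{"op": "play_rows", "data": {
  "gripper": [-0.6,-0.6,-0.6,-0.6,-0.6,-0.6,-0.6,-0.6,-0.6,-0.6,-0.6,-0.6],
  "delta_pos": [
    [0.01,0,-0.01],
    [0.02,0,-0.03],
    [0.03,0,-0.04],
    [0.04,0,-0.06],
    [0.06,0,-0.08],
    [0.08,0,-0.12],
    [0.12,0,-0.17],
    [0.25,0,-0.35],
    [0.6,0,-0.85],
    [1.3,0,-1.9],
    [2.3,0,-3.3],
    [3.3,0,-4.7]
  ],
  "turn": [
    [0,0,0],
    [0,0,0],
    [0,0,0],
    [0,0,0],
    [0,0,0],
    [0,0,0],
    [0,0,0],
    [0,0,0],
    [0,0,0],
    [0,0,0],
    [0,0,0],
    [0,0,0]
  ]
}}

```text
time: 34.1
position: [0.5597, -0.0467, 0.1122]
tool_rot: [0.616, 0.638, -0.321, 0.332]
ft_force: [-0.4, -0.5, 0.3]
grip_width: 0.0698
grip_force: 0.0
```

Request:
{"op": "play_rows", "data": {
  "gripper": [-0.6,-0.6,-0.6,-0.6,-0.6,-0.6,-0.6,-0.6,-0.6,-0.6],
  "delta_pos": [
    [1.0,0,-1.5],
    [2.2,0,-3.2],
    [3.4,0,-4.9],
    [4.6,0,-6.6],
    [4.6,0,-8.6],
    [4.2,0,-10.6],
    [3.8,0,-12.2],
    [3.5,0,-13],
    [3.5,0,-13],
    [3.5,0,-13]
  ],
  "turn": [
    [0,0,0],
    [0,0,0],
    [0,0,0],
    [0,0,0],
    [0,0,0],
    [0,0,0],
    [0,0,0],
    [0,0,0],
    [0,0,0],
    [0,0,0]
  ]
}}

```text
time: 35.35
position: [0.555, 0.0777, 0.158]
tool_rot: [0.616, 0.638, -0.321, 0.332]
ft_force: [-0.7, -0.3, 0.2]
grip_width: 0.0693
grip_force: 0.0
```

```bash
python3 - <<'E'
from rig import robot
print(robot.get_obs()["time"],robot.get_obs()["position"],robot.get_obs()["ft_force"])
print(robot.hand_in())
E
```

```text
35.35 [0.55498543 0.07769726 0.15797457] [-0.6625939  -0.3444683   0.23516667]
the job is handed in; nothing more can be done
None
```

I pushed the carton home against the end stop and handed the job in at 35 s: the cats were standing at the last picture, the arm is clear, and nothing else was touched. The dog being up is judged from its pixels matching the first picture, not seen directly, and no picture was checked after the final light reseating push.

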